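Bench-test a door switch to its click

TASK

Test the door switch on the bench. First turn the white dial on the grey test box so that the red pointer on its rim lines up with the green mark on the black ring around it (leave the ring as it is). Then press the orange roller of the switch down just until it clicks, which is when the gauge needle enters the green band, keep it there for about a second without ever letting the needle run into the red, and let it come right back up, leaving the dial on its mark and everything else on the bench where it lies.

Things in the scene. Friction and masses are not known exactly. Their poses are not given: they have to be found in the camera images.
- dial_box: fixed grey test box, 130 x 130 x 50 mm high, origin under its centre, x pointing away from the robot (give or take its yaw). On its top lies a flat black setting ring, 122 mm across, top 56 mm above the bench, and on that a white dial wheel, 90 mm across and 16 mm thick (its top 72 mm above the bench), with an upright black grip bar across it: 70 mm long, 16 mm wide, 36 mm high, top 108 mm above the bench. All turn about the box's vertical centre line.
- dial_grip (a point): point on the dial's axis inside the black grip bar, 8 mm below the bar's top (100 mm above the bench). Its x axis runs along the bar towards the red pointer, z up.
- dial (a joint): angle of the white dial: 0 when the pointer points along the box's own x, growing clockwise as seen from above (range -1.6 to 1.6); light friction (about 0.06 N m), it stays where it is left. It starts 0.4 to 1.5 rad short of the green mark on the negative side, so it is to be turned clockwise.
- dial_pointer (a point): tip of the red pointer, a 4 mm wide strip on the rim of the dial on the side away from the robot, reaching out over the black ring; the point is 56 mm from the axis, 62 mm above the bench, in line with the grip bar.
- green_mark (a point): the green mark on the black ring, 7 mm wide, running from beside the dial's rim to the ring's edge and down it, on the far side; the point is 56 mm from the axis, 62 mm above the bench, so that it meets the pointer's point when they line up.
- setting_ring (a joint): angle of the black ring that carries the green mark, same zero and direction as the dial; very stiff (2 N m), to be left as it is.
- jig: fixed test jig: a dark wooden base 255 x 90 x 12 mm with a dark grey switch block 105 x 36 mm, 80 mm high, on it. Origin on the bench just under the roller's position, x pointing from the roller along the lever to the hinge and on to the gauge (away from the robot, give or take its yaw); base from -45 to 210 mm in x. The highest part within 100 mm of the roller is the roller itself; the gauge at the far end, from 127 to 205 mm in x, reaches 132 mm high.
- roller_centre (a point): centre of the orange roller (24 mm across, 28 mm wide, its axle level, along the jig's y, turning freely) at the free end of the steel lever, 118 mm from the lever's hinge. With the lever up it is 122 mm above the bench, so the roller's top is at 134 mm. Press straight down on it from above, e.g. with shut fingers.
- lever (a joint): lever angle, 0 fully up, growing as the roller is pressed down: about 118 mm of roller travel per rad; hinge 115 mm along the jig's x and 95 mm above the bench. A spring pushes it back up: about 2 N at the roller at the start, 4 N at the click. The switch clicks at 0.20 rad (24 mm down); beyond 0.26 rad (31 mm down) it is overtravelled; hard stop at 0.36. The click gives no kick in force: it is read from the gauge.
- needle_tip (a point): tip of the black gauge needle on a white disc 104 mm across that faces up and away from the robot at 45 degrees. The needle is geared to the lever and turns 5 rad per rad of lever; it sweeps over a grey band (not clicked), then a green band (clicked, needle turned by 1.0 to 1.3 rad), then red (overtravel).
- spirit_level: short aluminium spirit level with red ends, 200 x 22 x 45 mm, standing on its long narrow edge; origin under its centre. A bystander, to be left alone.
- screwdriver: red-handled screwdriver, 190 mm long, lying along its own x; origin under it. A bystander, to be left alone.
- mug: empty dark green ceramic mug, 80 mm across, 95 mm high; origin under its centre. A bystander, to be left alone.
- bit_case: closed grey plastic bit case, 92 x 132 x 38 mm; origin under its centre. A bystander, to be left alone.
- hex_key: stainless hex key, L-shaped, 130 mm long, 8 mm thick; origin beneath the long leg. A bystander, to be left alone.

How it is judged:
By the outcome, as a careful person would: the job done as asked, in the order asked, and still so for the second after the job is handed in, with the robot touching nothing.
It also fails if it takes over 54 s, if anything falls off the work surface, if the arm or the gripper's body presses on something with over 40 N, if the wrist force passes 120 N, or if a joint passes its speed limit or range.

ROBOT

A 6-joint arm with a two-finger parallel gripper is mounted at the origin on the work surface. World frame = base frame: x ahead of the robot, y to its left, z up, the work surface at z = 0. Lengths are in m, angles in rad, forces in N, time in s.
With the tool pointing down it reaches from about 0.25 to 0.725 m from the base axis. Payload 9.7 kg.
Tool frame: the origin (TCP) lies on the front face of the gripper's body, between the roots of the fingers; the fingertips stand 73 mm ahead of it and the grasp point (between the pads) lies 54 mm ahead of it; z points along the fingers, y is the line along which they close (so a half turn about z gives the same grasp; the last joint's range is limited). The gripper opens to 85 mm and grips with 20 to 120 N. Pads are 22 mm wide; open, the fingers measure 114 mm over their backs; the gripper's body (76 mm by 85 mm) begins 54 mm behind the grasp point. The pads swing forward as they close: fully open they stand 13 mm farther back than shut.
Start: joints at [-1.195, 0.087, 0.176, 1.66, 0, 1.571], TCP at [0.202, -0.512, 0.304] pointing down, gripper open.
Joint ranges: [-3.13, 3.13], [-0.85, 1.81], [-1.15, 1.24], [-2.2, 2.28], [-1.44, 1.52], [-3.14, 3.14]. Speed limits (rad/s): [2.22, 2.22, 2.57, 3.14, 3.14, 3.14].

INTERFACE

Orientations are given as a unit quaternion [w, x, y, z].
In Python, from workcell import readout, eyes, close_job gives the robot as it stands.
- The arm moves only by the tool apply_moves, never from a script. Its arguments are lists of equal length, an entry for each row: "travel": the shift along the tool's x, y, z in m, a list of three; "spin": the turn about the tool's z in degrees. In form: {"travel": [[tx, ty, tz], ...], "spin": [spin, ...]}. A call has 1 to 5 rows; each row shifts and turns the commanded pose from where the row before left it, along the tool's axes as they then stand; what a row does not reach is not made up. A row lasts 1/8 s, in which the tool goes at most 62.5 mm and 10.7 degrees, less where a joint would pass 70% of its speed; a pose out of reach is approached as far as the arm can. A call is refused whole if a number of a shift passes 0.0625 or a number of a turn 10.7, either way. A call with a gripper value outside its range is refused whole. "gripper" is the gripper's target within -1 to 1 (shut at 1, half-way at 0, fully open at -1), set as the call begins (left out, the last holds). The fingers move at their own pace and stop on an object; the grip force is fixed at half the most. Time passes only in rows, so rows that do not move let the fingers close. It gives the time, the measured TCP pose, the force, the opening and the grip force at its end, in the units of the state.
- readout.state(): the state, without advancing time (a new reading comes with each control period).
- eyes.camera(name): name is "scene" or "side" or "wrist"; returns a dict with "pixels" (400x640x3 uint8, blue, green, red), "fx", "fy", "cx", "cy" (pixels), "T" (4x4, takes a point from camera to world coordinates). Camera axes: x right, y up, looking along -z (the intrinsics and any distortion apply to the point x, -y, -z); pixel columns grow to the right and rows downward; lengths in m; the calibration is good to about 2 mm. A picture is of the moment at which its call begins. There is no depth.
- close_job(): hands the job in; it is judged then, once.
The state is a dict: "clock": time; "q": joint angles; "joint_velocities": joint speeds; "effort": joint torques, N m; "tool_pos": TCP position; "eef_rot": TCP orientation; "wrist_force": force on the tool from outside, world axes, zero at the start; "wrist_torque": the same for the moment, N m; "opening": opening from 0.0 (shut) to 1.0 (fully open); "finger_force": force on a finger pad.
Only numpy, scipy, OpenCV 4.12 (cv2) and the standard library are available. Lean on these libraries where they do the work, as an engineer would, in place of code of your own. Each camera call takes 0.05 s, during which the arm holds its last target. There are 200 camera calls.

## Working session

There is one attempt and no reset: what is moved stays moved. The work goes in short steps, Python scripts to look and compute and a tool call to move; the robot and the scene stay as the last step left them, time stands still between calls to the robot, and variables do not carry over. Pictures are saved under pics/ and viewed, at most 10 in all, crops included, and the job is handed in when it is done.

Besides the shell and the picture viewer there is one more tool, called after "Emit:" as name(argument=value, ...) on one line, values as JSON. apply_moves: Moves the arm, as the interface text tells. Its arguments: {"type":"object","properties":{"travel":{"type":"array","items":{"type":"array","items":{"type":"number"}}},"spin":{"type":"array","items":{"type":"number"}},"gripper":{"type":"number"}},"required":["travel","spin"]}

```bash
mkdir -p pics
python3 - <<'E'
from workcell import readout, eyes
import cv2, numpy as np, pickle
d={n:eyes.camera(n) for n in ("scene","side")}
pickle.dump(d,open("v0.pkl","wb"))
for n in d:
    cv2.imwrite(f"pics/{n}0.png",d[n]["pixels"]); print(n,d[n]["fx"],d[n]["cx"],d[n]["cy"],np.round(d[n]["T"],3).tolist(),[k for k in d[n]])
s=readout.state(); print(s["clock"],s["tool_pos"],s["eef_rot"],s["opening"])
E
```

```text
scene 439.6158167826565 316.3806169998417 203.63738338827636 [[-0.886, -0.33, 0.327, 1.051], [0.464, -0.617, 0.635, 0.964], [-0.008, 0.714, 0.7, 1.147], [0.0, 0.0, 0.0, 1.0]] ['pixels', 'fx', 'fy', 'cx', 'cy', 'T']
side 476.9462804039693 323.78771407104017 202.04528056670847 [[-0.965, 0.185, -0.184, 0.33], [-0.261, -0.73, 0.632, 0.753], [-0.018, 0.658, 0.753, 1.031], [0.0, 0.0, 0.0, 1.0]] ['pixels', 'fx', 'fy', 'cx', 'cy', 'T']
0.1 [ 0.20182588 -0.51150789  0.30325366] [-5.86476684e-04  9.82398270e-01  1.86797436e-01 -1.15634190e-04] 1.001980187542547
```

View pics/scene0.png

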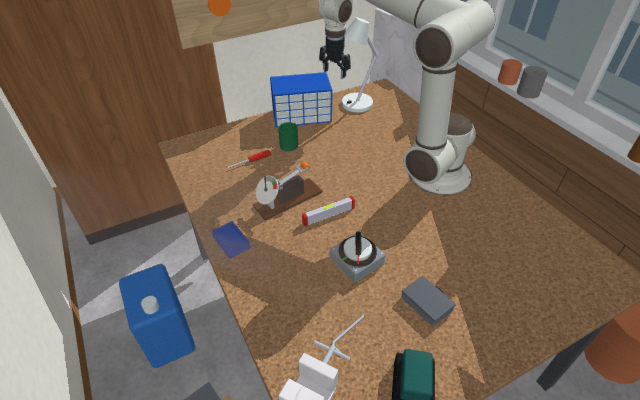

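View pics/side0.png

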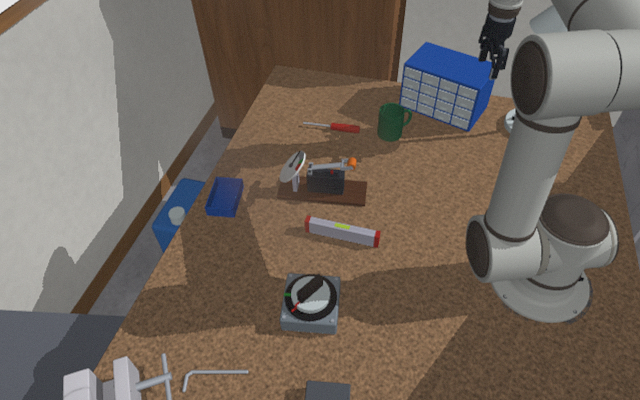

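The scene view shows the box at about (357,258) and the roller at (305,166). In the side view the dial is at (311,297), red pointer (295,309), green mark (288,295) and roller (353,162). I'll measure these with colour masks.

```bash
cat > h.py <<'E'
import cv2, numpy as np
def ray(c,u,v):
    T=np.array(c["T"]); d=T[:3,:3]@np.array([(u-c["cx"])/c["fx"],-(v-c["cy"])/c["fy"],-1.]); return T[:3,3],d/np.linalg.norm(d)
def onz(c,u,v,z):
    o,d=ray(c,u,v); return o+d*(z-o[2])/d[2]
def proj(c,p):
    T=np.array(c["T"]); q=T[:3,:3].T@(np.array(p)-T[:3,3]); return c["cx"]-c["fx"]*q[0]/q[2], c["cy"]+c["fy"]*q[1]/q[2]
def tri(a,pa,b,pb):
    o1,d1=ray(a,*pa);o2,d2=ray(b,*pb)
    s=np.linalg.lstsq(np.c_[d1,-d2],o2-o1,rcond=None)[0]; p,q=o1+s[0]*d1,o2+s[1]*d2
    return (p+q)/2,np.linalg.norm(p-q)
def blobs(c,win,lo,hi,amin=5):
    x0,y0,x1,y1=win; hsv=cv2.cvtColor(c["pixels"],cv2.COLOR_BGR2HSV)[y0:y1,x0:x1]
    if lo[0]>hi[0]: m=cv2.inRange(hsv,(0,lo[1],lo[2]),hi)|cv2.inRange(hsv,lo,(180,hi[1],hi[2]))
    else: m=cv2.inRange(hsv,lo,hi)
    n,_,st,ce=cv2.connectedComponentsWithStats(m)
    r=[(int(st[i,4]),round(ce[i,0]+x0,1),round(ce[i,1]+y0,1),st[i,:4].tolist()) for i in range(1,n) if st[i,4]>=amin]
    return sorted(r,reverse=True)[:4]
RED=((172,110,60),(6,255,255)); GREEN=((45,90,40),(80,255,255)); ORANGE=((7,200,150),(16,255,255)); WHITE=((0,0,165),(180,60,255)); BLACK=((0,0,0),(180,255,45))
E
python3 - <<'E'
from h import *; import pickle
d=pickle.load(open("v0.pkl","rb"))
W={"scene":[(325,225,390,285),(290,155,320,180)],"side":[(275,265,350,340),(335,150,365,175)]}
for n,c in d.items():
    for nm,col,z in (("red",RED,.062),("green",GREEN,.062),("white",WHITE,.072)):
        for b in blobs(c,W[n][0],*col,3): print(n,nm,b,np.round(onz(c,b[1],b[2],z),4))
    for b in blobs(c,W[n][1],*ORANGE,3): print(n,"orange",b,np.round(onz(c,b[1],b[2],.122),4))
v=np.hstack([cv2.resize(d[n]["pixels"][y0:y1,x0:x1],(400,400),interpolation=cv2.INTER_CUBIC) for n,(x0,y0,x1,y1) in (("scene",(320,215,400,295)),("side",(270,262,350,342)))])
cv2.imwrite("pics/crop1.png",v)
E
```

```text
scene red (13, np.float64(357.8), np.float64(260.1), [32, 30, 2, 10]) [0.5465 0.2627 0.062 ]
scene green (13, np.float64(344.0), np.float64(258.0), [17, 31, 5, 5]) [0.5803 0.2353 0.062 ]
scene white (105, np.float64(365.7), np.float64(251.8), [34, 19, 13, 15]) [0.512  0.2527 0.072 ]
scene white (7, np.float64(363.1), np.float64(239.9), [37, 14, 4, 3]) [0.4931 0.207  0.072 ]
scene white (6, np.float64(352.5), np.float64(240.0), [26, 13, 3, 5]) [0.5234 0.1913 0.072 ]
scene white (5, np.float64(355.2), np.float64(269.6), [29, 44, 3, 2]) [0.5771 0.2965 0.072 ]
scene orange (29, np.float64(304.0), np.float64(164.6), [11, 7, 7, 6]) [ 0.5167 -0.1688  0.122 ]
side red (32, np.float64(294.6), np.float64(307.1), [16, 36, 9, 12]) [0.5496 0.2611 0.062 ]
side green (24, np.float64(287.2), np.float64(294.2), [9, 28, 7, 4]) [0.5761 0.2337 0.062 ]
side white (189, np.float64(313.1), np.float64(304.9), [23, 35, 30, 10]) [0.5087 0.2504 0.072 ]
side orange (5, np.float64(354.2), np.float64(163.6), [18, 13, 3, 3]) [ 0.5092 -0.1642  0.122 ]
```

View pics/crop1.png

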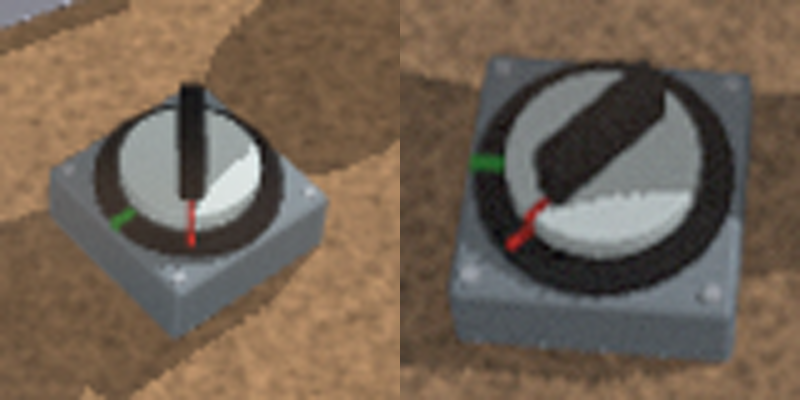

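The crop shows the pointer about 40° counter-clockwise of the green mark, and the bar in line with the pointer. I'm heading towards the dial.

Emit:
apply_moves(travel=[[0.042, -0.042, 0], [0.042, -0.042, 0], [0.042, -0.042, 0], [0.042, -0.042, 0], [0.042, -0.042, 0]], spin=[0, 0, 0, 0, 0])

```text
clock: 0.72
tool_pos: [0.3204, -0.2374, 0.3037]
eef_rot: [0.0, 0.982, 0.186, 0.0]
wrist_force: [0.3, -0.6, -0.3]
opening: 0.997
finger_force: 0.0
```

Emit:
apply_moves(travel=[[0.042, -0.042, 0], [0.042, -0.042, 0], [0.042, -0.042, 0], [0.042, -0.042, 0], [0.042, -0.042, 0]], spin=[0, 0, 0, 0, 0])

```text
clock: 1.35
tool_pos: [0.4387, 0.0353, 0.3038]
eef_rot: [0.0, 0.982, 0.187, 0.0]
wrist_force: [1.3, -1.1, 0.5]
opening: 1.001
finger_force: 0.0
```

Run:
```python
from workcell import readout, eyes
from h import *
import pickle
c=eyes.camera("wrist"); pickle.dump(c,open("w1.pkl","wb")); cv2.imwrite("pics/w1.png",c["pixels"])
s=readout.state(); print(s["clock"],s["tool_pos"],s["eef_rot"],np.round(s["q"],3)); print(np.round(c["T"],3),c["fx"])
```

```text
1.4 [0.44052191 0.04015989 0.3029086 ] [-1.14865998e-03  9.82059152e-01  1.88569398e-01  2.92086592e-04] [ 9.000e-02 -1.690e-01 -7.400e-02  1.666e+00  2.000e-03  2.852e+00]
[[ 0.368  0.885  0.286  0.513]
 [-0.93   0.349  0.115  0.064]
 [ 0.002 -0.308  0.951  0.375]
 [ 0.     0.     0.     1.   ]] 327.8174167654678
```

View pics/w1.png

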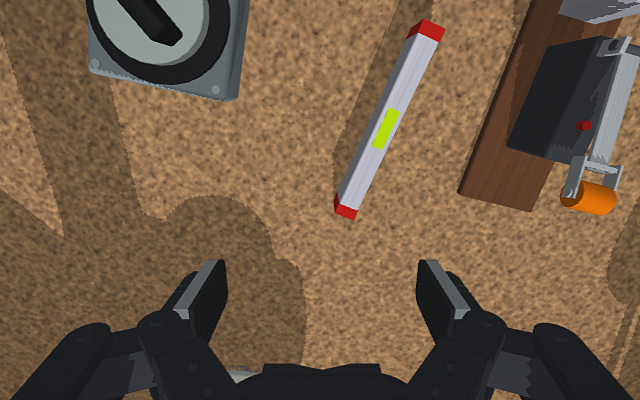

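The wrist view shows the roller at about (590,197), with the dial partly out of the frame at top left. Joint 6 is near its limit here, so I'll use the half-turned grasp. First I want one closer look at the dial.

Emit:
apply_moves(travel=[[0.018, -0.047, 0], [0.018, -0.047, 0], [0.018, -0.047, 0], [0, 0, 0]], spin=[0, 0, 0, 0])

```text
clock: 1.9
tool_pos: [0.4391, 0.1803, 0.3031]
eef_rot: [-0.002, 0.981, 0.193, -0.001]
wrist_force: [-1.0, -0.3, -0.1]
opening: 0.999
finger_force: 0.0
```

Run:
```python
from workcell import readout, eyes
from h import *
import pickle
w1=pickle.load(open("w1.pkl","rb"))
for b in blobs(w1,(540,160,640,230),(5,150,80),(18,255,255),50): print("orange",b,onz(w1,b[1],b[2],.122),onz(w1,b[1],b[2],.128))
c=eyes.camera("wrist"); pickle.dump(c,open("w2.pkl","wb")); cv2.imwrite("pics/w2.png",c["pixels"])
s=readout.state(); print(s["clock"],s["tool_pos"],np.round(s["q"],3))
for nm,col in (("red",RED),("green",GREEN)):
    for b in blobs(c,(150,0,500,260),*col,8): print(nm,b,np.round(onz(c,b[1],b[2],.062),4))
```

```text
orange (1269, np.float64(591.1), np.float64(198.6), [19, 20, 58, 35]) [ 0.51775587 -0.17115975  0.122     ] [ 0.51765003 -0.16560225  0.128     ]
1.95 [0.43908929 0.17902249 0.30328855] [ 0.385 -0.093 -0.005  1.66   0.005  3.141]
red (322, np.float64(455.6), np.float64(250.2), [291, 235, 37, 25]) [0.42   0.0189 0.062 ]
red (116, np.float64(280.4), np.float64(23.8), [123, 15, 16, 19]) [0.551  0.2637 0.062 ]
green (173, np.float64(330.2), np.float64(8.7), [174, 0, 13, 19]) [0.5777 0.2287 0.062 ]
```

View pics/w2.png

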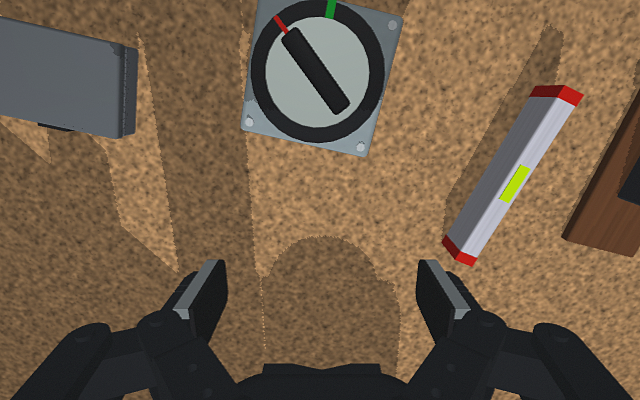

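The view shows the wheel centred near (317,70), the red pointer at (280,24) and the green mark at (330,9). I'm fitting the wheel and the bar.

Run:
```python
from h import *
import pickle
c=pickle.load(open("w2.pkl","rb")); im=c["pixels"]; hsv=cv2.cvtColor(im,cv2.COLOR_BGR2HSV)
m=np.zeros(im.shape[:2],np.uint8); cv2.circle(m,(317,72),57,255,-1)
wheel=cv2.inRange(hsv,(0,0,110),(180,60,255))&m
h=cv2.convexHull(cv2.findNonZero(wheel))[:,0]
P=np.array([onz(c,u,v,.072)[:2] for u,v in h])
s=np.linalg.lstsq(np.c_[2*P,np.ones(len(P))],(P**2).sum(1),rcond=None)[0]; print("wheel",s[:2],"r",np.sqrt(s[2]+s[0]**2+s[1]**2))
m2=np.zeros_like(m); cv2.circle(m2,(317,72),54,255,-1)
n,l,st,ce=cv2.connectedComponentsWithStats(cv2.inRange(hsv,(0,0,0),(180,255,75))&m2)
i=1+np.argmax(st[1:,4]); ys,xs=np.where(l==i); Q=np.array([onz(c,u,v,.108)[:2] for u,v in zip(xs,ys)]).astype(np.float32)*1000
print("bar rect mm",st[i],cv2.minAreaRect(Q))
q,_=cv2.PCACompute(Q,None)[:2] if False else (None,None)
w,v=np.linalg.eigh(np.cov(Q.T)); print("bar angle",np.degrees(np.arctan(v[1,1]/v[0,1])))
C=s[:2]
for nm,p in(("red",(.551,.2637)),("green",(.5777,.2287))):
    d=np.array(p)-C; print(nm,np.linalg.norm(d),np.degrees(np.arctan2(d[1],d[0])))
```

```text
wheel [0.52503548 0.21925692] r 0.04455260140945981
bar rect mm [ 281   27   69   88 1963] ((524.85546875, 219.2333526611328), (69.22967529296875, 15.640528678894043), 59.96611404418945)
bar angle 59.62452683876915
red 0.05147177535385082 59.70568497611779
green 0.053504426945967916 10.165467747337026
```

Emit:
apply_moves(travel=[[0, 0, 0], [0, 0, 0], [0, 0, 0], [0, 0, 0], [0, 0, 0]], spin=[-10.7, -10.7, -10.7, -10.7, -10.7])

```text
clock: 2.58
tool_pos: [0.4394, 0.1768, 0.3039]
eef_rot: [-0.002, 0.79, 0.614, 0.001]
wrist_force: [-0.5, 0.5, -0.4]
opening: 0.999
finger_force: 0.0
```

Emit:
apply_moves(travel=[[0, 0, 0], [0, 0, 0], [0, 0, 0], [0, 0, 0], [0, 0, 0]], spin=[-10.7, -10.7, -10.7, -10.7, -10.7])

```text
clock: 3.2
tool_pos: [0.4394, 0.1768, 0.3039]
eef_rot: [-0.002, 0.429, 0.903, 0.001]
wrist_force: [0.8, -0.1, -0.6]
opening: 0.998
finger_force: 0.0
```

Emit:
apply_moves(travel=[[0, 0, 0], [0, 0, 0], [0, 0, 0], [0, 0, 0], [0, 0, 0]], spin=[-10.7, -10.7, -10.7, -10.7, -10.7])

```text
clock: 3.82
tool_pos: [0.4394, 0.1768, 0.3039]
eef_rot: [-0.001, -0.024, 1.0, 0.002]
wrist_force: [-0.4, -0.1, 0.5]
opening: 0.999
finger_force: 0.0
```

Emit:
apply_moves(travel=[[0, 0, 0], [0, 0, 0], [0, 0, 0], [0, 0, 0], [0, 0, 0]], spin=[-10.7, -10.7, -10.7, -10.7, -10.7])

```text
clock: 4.45
tool_pos: [0.4394, 0.1768, 0.3039]
eef_rot: [0.0, -0.471, 0.882, 0.002]
wrist_force: [-0.3, 0.3, -0.3]
opening: 1.003
finger_force: 0.0
```

```bash
cat > togo.py <<'E'
import sys
from workcell import readout; import numpy as np
from scipy.spatial.transform import Rotation as R
s=readout.state(); w=s["eef_rot"]; M=R.from_quat([w[1],w[2],w[3],w[0]])
t=np.array([float(a) for a in sys.argv[1:4]]); psi=np.degrees(np.arctan2(*M.as_matrix()[[1,0],0]))
print("clock",s["clock"],"pos",np.round(s["tool_pos"],4),"psi",round(psi,2),"z",np.round(M.as_matrix()[:,2],4),"q",np.round(s["q"],3))
print("tool travel",np.round(M.inv().apply(t-s["tool_pos"]),4),"spin",round((psi-float(sys.argv[4])+180)%360-180,2),"F",np.round(s["wrist_force"],1))
E
python3 togo.py .525 .219 .152 239.7
```

```text
clock 4.45 pos [0.4394 0.1768 0.3039] psi -123.79 z [-0.0018  0.004  -1.    ] q [ 0.381 -0.095 -0.005  1.661  0.004 -0.6  ]
tool travel [-0.0823 -0.0483  0.1519] spin -3.49 F [-0.3  0.3 -0.3]
```

Emit:
apply_moves(travel=[[-0.0412, -0.0242, 0], [-0.0411, -0.0241, 0], [0, 0, 0.05], [0, 0, 0.05], [0, 0, 0]], spin=[0, -3.5, 0, 0, 0])

```text
clock: 5.08
tool_pos: [0.5237, 0.2179, 0.2001]
eef_rot: [-0.003, -0.495, 0.869, 0.003]
wrist_force: [-0.8, -0.5, 0.4]
opening: 0.999
finger_force: 0.0
```

```bash
python3 togo.py .525 .219 .152 239.7
python3 - <<'E'
from workcell import eyes
from h import *
c=eyes.camera("wrist"); cv2.imwrite("pics/w3.png",c["pixels"])
E
```

```text
clock 5.075 pos [0.5237 0.2179 0.2001] psi -120.62 z [-0.0087  0.0012 -1.    ] q [ 0.393  0.12   0.012  1.47   0.004 -0.644]
tool travel [-0.0018 -0.0009  0.0481] spin -0.32 F [-0.8 -0.5  0.4]
```

View pics/w3.png

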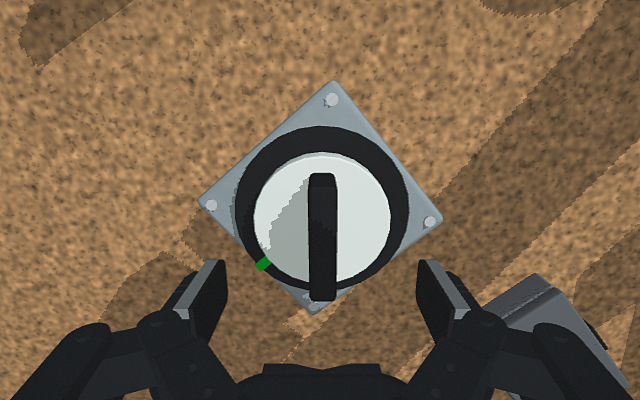

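The bar is vertical at column 322, centred between the fingers, and the green mark is at (262,264). I'm descending and gripping.

Emit:
apply_moves(travel=[[-0.0018, -0.0009, 0.024], [0, 0, 0.024], [0, 0, 0]], spin=[0, 0, 0])

```text
clock: 5.5
tool_pos: [0.5271, 0.2207, 0.1574]
eef_rot: [0.001, -0.496, 0.868, 0.002]
wrist_force: [-0.2, 0.9, 0.6]
opening: 1.002
finger_force: 0.0
```

Emit:
apply_moves(travel=[[0, 0, 0], [0, 0, 0], [0, 0, 0], [0, 0, 0], [0, 0, 0]], spin=[0, 0, 0, 0, 0], gripper=1)

```text
clock: 6.12
tool_pos: [0.5255, 0.2221, 0.1568]
eef_rot: [-0.0, -0.497, 0.868, 0.004]
wrist_force: [-11.4, 6.7, 8.6]
opening: 0.173
finger_force: 59.9
```

```bash
python3 togo.py .525 .219 .152 190.2
python3 - <<'E'
from workcell import eyes
from h import *
c=eyes.camera("wrist")
for b in blobs(c,(150,100,500,330),*GREEN,8): print("green",b,np.round(onz(c,b[1],b[2],.059),4))
E
```

```text
clock 6.125 pos [0.5255 0.2221 0.1568] psi -120.42 z [-0.0043  0.0067 -1.    ] q [ 0.397  0.131 -0.06   1.381  0.008 -0.643]
tool travel [ 0.0029 -0.0012  0.0048] spin 49.38 F [-11.4   6.7   8.6]
green (182, np.float64(248.0), np.float64(291.7), [89, 183, 19, 17]) [0.5814 0.2293 0.059 ]
```

Gripped, with about 13 N of lateral pull along tool +y. I'll ease that off and start turning.

Emit:
apply_moves(travel=[[0, 0.001, 0], [0, 0.001, 0], [0, 0, 0]], spin=[0, 0, 0])

```text
clock: 6.55
tool_pos: [0.5251, 0.2223, 0.1568]
eef_rot: [0.001, -0.496, 0.868, 0.002]
wrist_force: [-3.0, 2.3, 6.1]
opening: 0.173
finger_force: 59.6
```

Emit:
apply_moves(travel=[[0, 0, 0], [0, 0, 0], [0, 0, 0], [0, 0, 0], [0, 0, 0]], spin=[8, 8, 8, 8, 8])

```text
clock: 7.18
tool_pos: [0.5261, 0.2212, 0.1569]
eef_rot: [0.001, -0.167, 0.986, 0.001]
wrist_force: [3.0, -9.5, 5.5]
opening: 0.172
finger_force: 59.6
```

```bash
cat > marks.py <<'E'
from workcell import readout, eyes
from h import *
import sys
W={"scene":(325,225,390,290),"side":(270,262,352,342),"wrist":(150,80,500,340)}
tiles=[]
for n,(x0,y0,x1,y1) in W.items():
    c=eyes.camera(n); d={}
    for nm,col,z in (("red",((172,120,60),(8,255,255)),.062),("green",GREEN,.061)):
        for b in blobs(c,W[n],*col,5)[:1]:
            p=onz(c,b[1],b[2],z)[:2]; print(n,nm,b[:3],np.round(p,4),"angle about (.525,.2195): %.1f"%np.degrees(np.arctan2(p[1]-.2195,p[0]-.525)))
    tiles.append(cv2.resize(c["pixels"][y0:y1,x0:x1],(400,300 if n=="wrist" else 300),interpolation=cv2.INTER_CUBIC))
cv2.imwrite(f"pics/{sys.argv[1]}.png",np.vstack([np.hstack(tiles[:2]),np.hstack([tiles[2],tiles[2]*0])]))
E
python3 togo.py .525 .219 .157 190.2; python3 marks.py m1
```

```text
clock 7.175 pos [0.5261 0.2212 0.1569] psi -160.81 z [ 0.0011  0.0022 -1.    ] q [ 0.397  0.128 -0.063  1.378  0.002  0.062]
tool travel [ 0.0017 -0.0017 -0.0002] spin 8.99 F [ 3.  -9.5  5.5]
scene red (11, np.float64(347.9), np.float64(256.5)) [0.5665 0.2359] angle about (.525,.2195): 21.6
scene green (12, np.float64(343.8), np.float64(258.0)) [0.5804 0.2344] angle about (.525,.2195): 15.0
side red (12, np.float64(287.5), np.float64(296.5)) [0.5736 0.2392] angle about (.525,.2195): 22.1
side green (15, np.float64(286.2), np.float64(293.7)) [0.579  0.2325] angle about (.525,.2195): 13.5
```

View pics/m1.png

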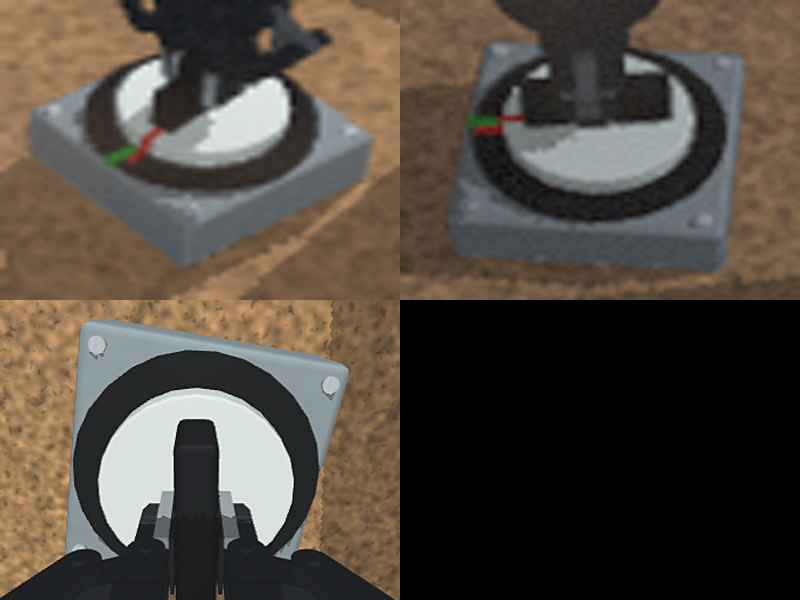

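Red is still about 6–9° short of the green, partly overlapping it. I'm turning further and easing the offset.

Emit:
apply_moves(travel=[[0, -0.0015, 0], [0, 0, 0], [0, 0, 0]], spin=[4, 3.5, 0])

```text
clock: 7.7
tool_pos: [0.5262, 0.2206, 0.1568]
eef_rot: [0.0, -0.104, 0.995, 0.002]
wrist_force: [0.1, -0.4, 5.4]
opening: 0.169
finger_force: 59.5
```

```bash
python3 togo.py .525 .219 .157 190.2; python3 marks.py m2; python3 -c "
import cv2,numpy as np
a=cv2.imread('pics/m2.png')[:300]
cv2.imwrite('pics/m2c.png',cv2.resize(np.hstack([a[80:200,50:250],a[60:180,430:630]]),(800,240),interpolation=cv2.INTER_CUBIC))"
```

```text
clock 7.7 pos [0.5262 0.2206 0.1568] psi -168.06 z [ 3.0e-04  4.3e-03 -1.0e+00] q [ 0.396  0.128 -0.063  1.378  0.004  0.187]
tool travel [ 0.0015 -0.0013 -0.0002] spin 1.74 F [ 0.1 -0.4  5.4]
scene red (11, np.float64(346.2), np.float64(255.5)) [0.5691 0.2299] angle about (.525,.2195): 13.3
scene green (5, np.float64(342.6), np.float64(258.8)) [0.5853 0.2353] angle about (.525,.2195): 14.7
side red (16, np.float64(289.4), np.float64(292.6)) [0.5725 0.2284] angle about (.525,.2195): 10.6
side green (5, np.float64(284.2), np.float64(294.8)) [0.5826 0.2364] angle about (.525,.2195): 16.3
```

View pics/m2c.png

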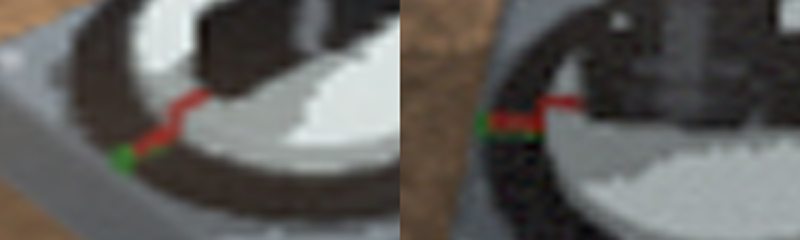

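It's close: red now covers most of the green. I'll release and look from above.

Emit:
apply_moves(travel=[[0, 0, 0], [0, 0, 0], [0, 0, 0], [0, 0, 0], [0, 0, 0]], spin=[0, 0, 0, 0, 0], gripper=-1)

```text
clock: 8.48
tool_pos: [0.5256, 0.2207, 0.1559]
eef_rot: [-0.001, -0.105, 0.995, 0.002]
wrist_force: [-0.0, -0.7, 0.4]
opening: 1.001
finger_force: 0.0
```

Emit:
apply_moves(travel=[[0, 0, -0.04], [0, 0, -0.04], [-0.04, 0, 0], [-0.04, 0, 0], [0, 0, 0]], spin=[0, 0, 0, 0, 0])

```text
clock: 9.1
tool_pos: [0.6056, 0.2372, 0.2339]
eef_rot: [-0.002, -0.104, 0.995, 0.002]
wrist_force: [-0.0, 0.9, -0.1]
opening: 0.996
finger_force: 0.0
```

Run:
```python
from workcell import readout, eyes
from h import *
import pickle
c=eyes.camera("wrist"); pickle.dump(c,open("w4.pkl","wb"))
im=c["pixels"]; s=readout.state(); print(s["clock"],s["tool_pos"],np.round(s["q"],2))
for nm,col in (("red",((172,120,60),(8,255,255))),("green",GREEN)): print(nm,blobs(c,(100,0,560,400),*col,5))
u,v=proj(c,(.581,.229,.062)); print(u,v)
x,y=int(u),int(v); t=im[max(y-40,0):y+40,max(x-50,0):x+50]
a=cv2.resize(im,(480,300)); b=cv2.resize(t,(320,300),interpolation=cv2.INTER_CUBIC) if t.size else np.zeros((300,320,3),np.uint8)
cv2.imwrite("pics/w4.png",np.hstack([a,b]))
```

```text
9.15 [0.60453675 0.23699957 0.23455803] [0.37 0.32 0.31 1.57 0.   0.16]
red [(118, np.float64(321.1), np.float64(156.9), [219, 146, 6, 23])]
green [(98, np.float64(316.4), np.float64(163.1), [214, 152, 10, 20])]
318.07456991270163 165.47857522946543
```

View pics/w4.png

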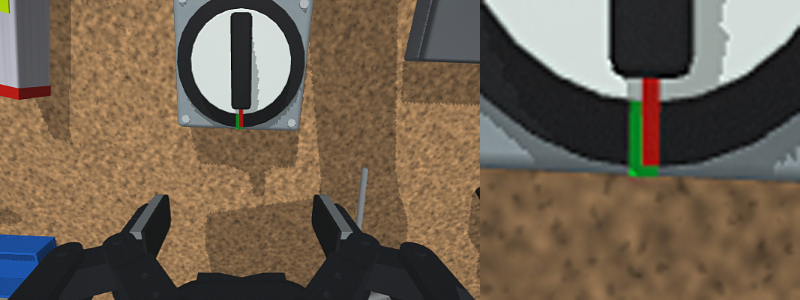

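The green mark spans about 629–659 in the crop and red about 643–661. The pointer is about 1.9 mm (1.8°) short, so I'm regripping for a small correction.

Emit:
apply_moves(travel=[[0.04, 0, 0], [0.04, 0, 0], [0, 0, 0.04], [0, 0, 0]], spin=[0, 0, 0, 0])

```text
clock: 9.65
tool_pos: [0.5236, 0.2199, 0.1942]
eef_rot: [-0.002, -0.105, 0.994, 0.002]
wrist_force: [0.3, -0.6, 0.7]
opening: 1.003
finger_force: 0.0
```

```bash
python3 togo.py .5258 .2206 .156 191.9
```

```text
clock 9.65 pos [0.5236 0.2199 0.1942] psi -167.98 z [-0.0052  0.0029 -1.    ] q [ 3.960e-01  1.190e-01 -1.000e-03  1.455e+00  5.000e-03  1.860e-01]
tool travel [-0.0024  0.0001  0.0382] spin 0.12 F [ 0.3 -0.6  0.7]
```

Emit:
apply_moves(travel=[[-0.001, 0, 0.02], [0, 0, 0.019], [0, 0, 0]], spin=[0, 0, 0])

```text
clock: 10.02
tool_pos: [0.5261, 0.2207, 0.1559]
eef_rot: [-0.002, -0.105, 0.995, 0.002]
wrist_force: [0.1, 0.3, -0.2]
opening: 1.001
finger_force: 0.0
```

Emit:
apply_moves(travel=[[0, 0, 0], [0, 0, 0], [0, 0, 0], [0, 0, 0], [0, 0, 0]], spin=[0, 0, 0, 0, 0], gripper=1)

```text
clock: 10.65
tool_pos: [0.5267, 0.2208, 0.1574]
eef_rot: [-0.0, -0.105, 0.995, 0.002]
wrist_force: [-0.1, -1.0, 4.5]
opening: 0.174
finger_force: 59.4
```

Emit:
apply_moves(travel=[[0, 0, 0], [0, 0, 0], [0, 0, 0]], spin=[1, 0.9, 0])

```text
clock: 11.02
tool_pos: [0.5267, 0.2207, 0.1574]
eef_rot: [-0.0, -0.087, 0.996, 0.002]
wrist_force: [-0.3, -2.8, 5.3]
opening: 0.173
finger_force: 59.7
```

```bash
python3 togo.py .5258 .2206 .156 190.1
```

```text
clock 11.025 pos [0.5267 0.2207 0.1574] psi -169.96 z [-0.001   0.0041 -1.    ] q [ 0.395  0.13  -0.059  1.38   0.004  0.22 ]
tool travel [0.0009 0.0001 0.0014] spin -0.06 F [-0.3 -2.8  5.3]
```

Emit:
apply_moves(travel=[[0, 0, 0], [0, 0, 0], [0, 0, 0], [0, 0, 0], [0, 0, 0]], spin=[0, 0, 0, 0, 0], gripper=-1)

```text
clock: 11.65
tool_pos: [0.5266, 0.2209, 0.1569]
eef_rot: [-0.001, -0.088, 0.996, 0.002]
wrist_force: [0.7, -0.1, 0.0]
opening: 1.002
finger_force: 0.0
```

Emit:
apply_moves(travel=[[0, 0, -0.04], [0, 0, -0.04], [-0.04, 0, 0], [-0.04, 0, 0], [0, 0, 0]], spin=[0, 0, 0, 0, 0])

```text
clock: 12.28
tool_pos: [0.6071, 0.2348, 0.2349]
eef_rot: [-0.002, -0.088, 0.996, 0.002]
wrist_force: [-0.8, -1.8, 0.8]
opening: 1.003
finger_force: 0.0
```

Run:
```python
from workcell import readout, eyes
from h import *
import pickle
c=eyes.camera("wrist"); pickle.dump(c,open("w5.pkl","wb"))
for f in ("w4","w5"):
    c=pickle.load(open(f+".pkl","rb")); print(f)
    for y in range(146,173,2):
        r=c["pixels"][y,300:340].astype(int)
        print(y,"".join("R" if p[2]>90 and p[2]>2.2*p[1] else "G" if p[1]>60 and p[1]>1.7*p[2] else "." if p.sum()<170 else "w" for p in r))
d=pickle.load(open("v0.pkl","rb"))
# jig: orange roller, dark-red/brown base in wrist view w1
w=pickle.load(open("w1.pkl","rb"))
```

```text
w4
146 wwwwwwwwwwwwwwwwwwwRRRRRwwwwwwwwwwwwwwww
148 wwwwwwwwwwwwwwwwwwwRRRRRwwwwwwwwwwwwwwww
150 .....wwwwwwwwwwwwwwRRRRRwwwwwwwwwwwwww..
152 ...............GGGwRRRRR................
154 ...............GGGwRRRRR................
156 ..............GGGGwRRRRR................
158 ..............GGGGwRRRRR................
160 ..............GGGGwRRRRR................
162 ..............GGGGwRRRRR................
164 ..............GGGGwRRRRR................
166 ..............GGGGwRRRRR................
168 wwwwwwwww.....GGGGwRRRRR............wwww
170 wwwwwwwwwwwwwwGGGGGGGGGGwwwwwwwwwwwwwwww
172 wwwwwwwwwwwwwwwwwwwwwwwwwwwwwwwwwwwwwwww
w5
146 wwwwwwwwwwwwwwwwwwwRRRRRwwwwwwwwwwwwwwww
148 ....wwwwwwwwwwwwwwwRRRRRwwwwwwwwwwwwwww.
150 .................GwRRRRRwGG.............
152 .................GwRRRRRGGG.............
154 .................GwRRRRRGGG.............
156 .................GwRRRRRGGG.............
158 .................GwRRRRRGGG.............
160 .................GwRRRRRGGG.............
162 .................GwRRRRRGGG.............
164 .................GwRRRRRGGG.............
166 wwww.............GwRRRRRGGG..........www
168 wwwwwwwwwwwwwwwwwGGGGGGGGGwwwwwwwwwwwwww
170 wwwwwwwwwwwwwwwwwGGGGGGGGGwwwwwwwwwwwwww
172 wwwwwwwwwwwwwwwwwwwwwwwwwwwwwwwwwwwwwwww
```

The pointer is now centred on the green mark, within about 0.5 mm. Next I go to the roller with the fingers shut.

Emit:
apply_moves(travel=[[0, 0, -0.04], [0.0225, -0.0548, 0], [0.0225, -0.0548, 0], [0.0225, -0.0548, 0], [0.0225, -0.0548, 0]], spin=[0, 0, 0, 0, 0], gripper=1)

```text
clock: 12.95
tool_pos: [0.5538, 0.0014, 0.2765]
eef_rot: [-0.0, -0.088, 0.996, 0.002]
wrist_force: [0.9, 0.4, 0.3]
opening: -0.0
finger_force: 0.0
```

Emit:
apply_moves(travel=[[0.0225, -0.0548, 0], [0.0225, -0.0548, 0], [0.0225, -0.0548, 0], [0, 0, 0]], spin=[0, 0, 0, 0])

```text
clock: 13.45
tool_pos: [0.516, -0.1737, 0.2757]
eef_rot: [-0.001, -0.086, 0.996, 0.002]
wrist_force: [0.2, 1.0, 0.6]
opening: 0.001
finger_force: 0.0
```

```bash
python3 togo.py .5178 -.1712 .215 190
python3 - <<'E'
from workcell import eyes
from h import *
import pickle
c=eyes.camera("wrist"); pickle.dump(c,open("w6.pkl","wb")); cv2.imwrite("pics/w6.png",c["pixels"])
for b in blobs(c,(100,0,560,400),(5,150,60),(18,255,255),100):
    print("orange",b,np.round(onz(c,b[1],b[2],.126),4))
    x0,y0=b[3][0]+100,b[3][1]
    hsv=cv2.cvtColor(c["pixels"],cv2.COLOR_BGR2HSV); m=cv2.inRange(hsv,(5,150,60),(18,255,255)); m[:, :x0]=0; m[:,x0+b[3][2]:]=0; m[:y0]=0; m[y0+b[3][3]:]=0
    print(cv2.minAreaRect(cv2.findNonZero(m)))
print("tip projects",proj(c,(.5178,-.1712,.134)))
E
```

```text
clock 13.45 pos [ 0.516  -0.1737  0.2757] psi -170.17 z [-0.0013  0.0037 -1.    ] q [-0.326  0.067  0.1    1.606  0.003 -0.498]
tool travel [-0.0023  0.002   0.0607] spin -0.17 F [0.2 1.  0.6]
orange (1298, np.float64(334.2), np.float64(209.9), [214, 193, 41, 34]) [ 0.5167 -0.1648  0.126 ]
((334.2108154296875, 209.8865509033203), (40.045169830322266, 32.56685256958008), 1.9749338626861572)
tip projects (np.float64(325.2703240966421), np.float64(213.7920478406377))
```

View pics/w6.png

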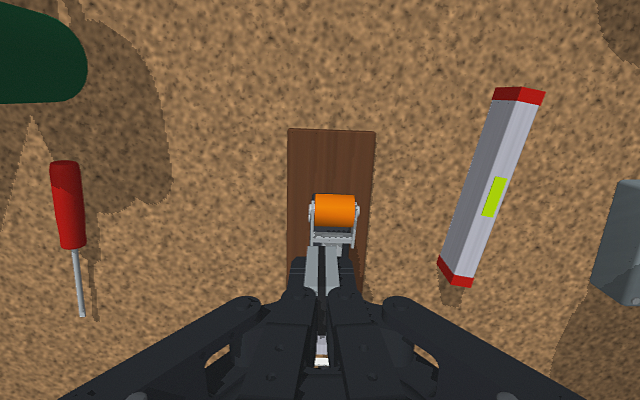

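The roller is at (334,210) and straight along the jig, close to where I expected it. I've used all ten views, so the gauge gets read numerically from here. I'm moving to 10 mm above the roller.

Emit:
apply_moves(travel=[[-0.0007, 0.007, 0.029], [0, 0, 0.029], [0, 0, 0]], spin=[0, 0, 0])

```text
clock: 13.88
tool_pos: [0.5163, -0.1619, 0.2157]
eef_rot: [-0.002, -0.089, 0.996, 0.003]
wrist_force: [-0.1, 0.4, -0.9]
opening: 0.002
finger_force: 0.0
```

```bash
cat > gauge.py <<'E'
from workcell import readout, eyes
from h import *
import sys
s=readout.state(); print("clock",s["clock"],"z",round(s["tool_pos"][2],4),"F",np.round(s["wrist_force"],1))
for n,(x0,y0,x1,y1) in (("scene",(252,174,286,208)),("side",(276,148,312,190))):
    if n not in sys.argv[1:]: continue
    c=eyes.camera(n); im=c["pixels"]; h=cv2.cvtColor(im,cv2.COLOR_BGR2HSV)
    print(n,x0,y0,[b[:3] for b in blobs(c,(290,150,320,185) if n=="scene" else (335,145,370,185),(5,150,60),(18,255,255),3)])
    for y in range(y0,y1):
        print(y,"".join("#" if v<90 and s_<120 else "R" if s_>110 and (H<8 or H>170) else "G" if s_>70 and 40<H<90 else "o" if s_>75 else "." if v>170 else "-" for H,s_,v in h[y,x0:x1].astype(int)))
E
python3 togo.py .5155 -.1665 .207 190; python3 gauge.py scene side
```

```text
clock 13.875 pos [ 0.5163 -0.1619  0.2157] psi -169.79 z [-0.0049  0.0055 -1.    ] q [-0.305  0.055 -0.028  1.494  0.004 -0.484]
tool travel [ 0.0015 -0.0045  0.0087] spin 0.21 F [-0.1  0.4 -0.9]
clock 13.875 z 0.2157 F [-0.1  0.4 -0.9]
scene 252 174 [(39, np.float64(304.5), np.float64(165.1))]
174 oooooooooooooooooooooooooooooooooo
175 oooooooooooooooo-ooooooooooooooooo
176 ooooooooooooo--------ooooooooooooo
177 ooooooooooo--#---------oooooooooo-
178 oooooooooo---#---------.ooooooo...
179 ooooooooo..--#-----------ooooo-...
180 oooooooo--.--#--------GG-.-o.-....
181 ooooooo--.---#-------GGG----.....-
182 oooooo-.-.---#-.-.--GGGG----.-----
183 oooooo-------#..----GGoRR-------##
184 ooooo----.---#-...--GoRRR------###
185 ooooo-----..-#-.....-RRRR----#####
186 ooooo.---.---#--...--RRRR----#-###
187 oooo-.....-.-#-....--RRRR------###
188 oooo--.-..---#--...--RRRR------###
189 oooo----...--##-.---.------#-#####
190 oooo----..---#----....-----#######
191 oooo----..-.-------.-.-.--########
192 oooo-.-.----.--.----------########
193 ooo-.----.--......-.------########
194 oooo--.--.--......-.
[... 1601 characters left out ...]
##-
173 oooo-------------------oooooooo#----
174 oooo-------------------oooooooo##---
175 ooo---------------------oooooo######
176 ooo------------------#--oooooo######
177 ooo------------------#--o##o#o######
178 ooo------------------#--####o#######
179 ooo------------------#--o##o########
180 ooo------------o-----#--ooo#########
181 oo#o---------o#o-----#--#o###o######
182 oooo##-----#####-----#--oo###o######
183 oooo############------###o##########
184 oooo############------##############
185 ooo#############------##############
186 ooo##############-----##############
187 ooo##############-----##############
188 ooo##############-----##############
189 ooo##############----###############
```

The gauge reads clearly in both views: needle at rest at column 265, green at about (273,182), red below it. I'm pressing slowly to about 20 mm first.

Emit:
apply_moves(travel=[[0.001, -0.0035, 0.004], [0, 0, 0.006], [0, 0, 0.006], [0, 0, 0.006], [0, 0, 0]], spin=[0, 0, 0, 0, 0])

```text
clock: 14.6
tool_pos: [0.5167, -0.1673, 0.1949]
eef_rot: [-0.001, -0.088, 0.996, 0.002]
wrist_force: [0.6, -1.8, 3.3]
opening: -0.0
finger_force: 1.3
```

```bash
python3 togo.py .5155 -.1665 .180 190; python3 gauge.py scene side | head -78 | grep -vE '^(19[2-9]|20[0-9]) '
```

```text
clock 14.6 pos [ 0.5167 -0.1673  0.1949] psi -169.91 z [-0.002  0.004 -1.   ] q [-0.314  0.059 -0.063  1.451  0.003 -0.491]
tool travel [0.001  0.0009 0.0149] spin 0.09 F [ 0.6 -1.8  3.3]
clock 14.6 z 0.1949 F [ 0.6 -1.8  3.3]
scene 252 174 [(27, np.float64(305.5), np.float64(168.0))]
174 oooooooooooooooooooooooooooooooooo
175 oooooooooooooooo-ooooooooooooooooo
176 ooooooooooooo----#---ooooooooooooo
177 ooooooooooo------#-----ooooooooooo
178 oooooooooo-..----#------oooooooo--
179 ooooooooo....---##-------oooooo---
180 oooooooo-...----#-----GG---oo-----
181 ooooooo--..-.---#----GGG----------
182 oooooo---.-..-------GGGG--#-------
183 oooooo---.--..------GGoRR-------##
184 ooooo---.-.-.--#-..-GoRRR------###
185 ooooo--......----..--RRRR----#####
186 ooooo--......-#-....-RRRR----#-###
187 oooo--.--.-.--#-....-RRRR------###
188 oooo--.-...---#-...--RRRR------###
189 oooo---...---##-.-..-------#-#####
190 oooo----..---#----....-.--########
191 oooo-------------.-...-..-########
side 276 148 [(41, np.float64(353.0), np.float64(166.9))]
148 oooooooooooooooooooooooooooooooooooo
149 ooooooooo
[... 926 characters left out ...]
###
172 oooo-------------------oooooooo####-
173 oooo-------------------oooooooo#----
174 oooo--------------------ooooooo##---
175 ooo---------------------oooooo######
176 ooo------------------#--oooooo######
177 ooo------------------#--o####o######
178 ooo------------------#--oo##oo######
179 ooo------------------#--oo##########
180 ooo------------o-----#--o###o#######
181 oooo---------###-----#--o##o########
182 oooo##-----#o###-----#--#ooo#o######
183 oooo############------###o###o######
184 oo#o############------##############
185 oo##############------##############
186 ooo#############------##############
187 ooo##############-----##############
188 oo###############----###############
```

The needle is about half-way to the green, consistent with 12 mm of press. I'm going on to about 22 mm.

Emit:
apply_moves(travel=[[0.001, 0, 0.005], [0, 0, 0.004], [0, 0, 0]], spin=[0, 0, 0])

```text
clock: 15.08
tool_pos: [0.5157, -0.1674, 0.1859]
eef_rot: [-0.001, -0.088, 0.996, 0.002]
wrist_force: [0.3, -2.8, 3.1]
opening: 0.001
finger_force: 1.7
```

```bash
python3 gauge.py scene side | grep -vE '^(19[2-9]|20[0-9]|17[0-5]|18[0-9] ooo-?-?[-o#]{30,}|148|149) '
```

```text
clock 15.075 z 0.1859 F [ 0.3 -2.8  3.1]
scene 252 174 [(29, np.float64(306.0), np.float64(169.7))]
176 ooooooooooooo--------ooooooooooooo
177 ooooooooooo------------ooooooooooo
178 oooooooooo-..-------##--ooooooooo-
179 ooooooooo....-------#---ooooooo---
180 oooooooo-...-------##-GG---oo-----
181 ooooooo-...-------##-GGG-------.--
182 oooooo--..--.-----#-GGGG----....--
183 oooooo-...--....----GGoRR--------#
184 ooooo---.-.-...-----GoRRR------###
185 ooooo---.-...---#--.-RRRR----#####
186 ooooo-.--..----#--..-RRRR----#-###
187 oooo---..-..---#-...-RRRR------###
188 oooo----..------..-.-RRRR------###
189 oooo--....---##-.--.--.----#-#####
190 oooo----..---#----...--.--########
191 oooo----.-..----......-.--########
side 276 148 [(41, np.float64(353.3), np.float64(169.3))]
150 oooooooooooooooooooooooooooooooooooo
151 oooooooooooooooooooooo------oooooooo
152 oooooooooooooooooooo-----#---ooooooo
153 oooooooooooooooooo------###---oooooo
154 ooooooooooooooooo-------###-..oooooo
155 oooooooooooooooo-------#####--oooooo
156 ooooooooooooooo--------#####--oooooo
157 oooooooooooooo---------####
[... 375 characters left out ...]
###
167 oooooo--------------RRR---oooooo###-
168 oooooo-------------oRR---oooooo-#---
169 ooooo--------------oRo---oooooo-----
176 ooo------------------#--oooooo######
177 ooo------------------#--#oo##o######
178 ooo------------------#--o###########
179 ooo------------------#--#####o######
180 oooo-----------#-----#--oooo########
181 oooo---------ooo-----#--o##o#o######
182 oooo#o-----#####--------o#o#o#######
183 oooo############-------oo#o#########
184 oooo############------##############
185 ooo##############-----##############
186 ooo##############-----##############
187 ooo##############-----##############
188 ooo##############----###############
189 oo###############-----##############
```

The needle is just short of the green at 21 mm. I'm going about 5.5 mm further.

Emit:
apply_moves(travel=[[0, 0, 0.003], [0, 0, 0.0025], [0, 0, 0]], spin=[0, 0, 0])

```text
clock: 15.55
tool_pos: [0.5157, -0.1673, 0.1806]
eef_rot: [-0.001, -0.088, 0.996, 0.002]
wrist_force: [-0.2, -3.9, 4.6]
opening: 0.001
finger_force: 1.9
```

```bash
python3 gauge.py scene side | grep -vE '^(19[2-9]|20[0-9]|17[0-5]|18[0-9] oo.{34,}|148|149) '
```

```text
clock 15.55 z 0.1806 F [-0.2 -3.9  4.6]
scene 252 174 [(27, np.float64(306.0), np.float64(170.8))]
176 ooooooooooooo--------ooooooooooooo
177 ooooooooooo------------ooooooooooo
178 oooooooooo--.-----------oooooooooo
179 ooooooooo-...------------ooooooo--
180 oooooooo-....--------##----ooo----
181 ooooooo-.-..--------###G------...-
182 oooooo--..-...-.----##GG----....--
183 oooooo---.---...---#GGoRR--------#
184 ooooo-----.-.-..--#--oRRR------###
185 ooooo----....-.--#---RRRR----#####
186 ooooo--.....----#--.-RRRR----#-###
187 oooo--.-....---#--.--RRRR------###
188 oooo---....------....RRRR------###
189 oooo--.-..---##-.-.---...--#-#####
190 oooo----..---#----...-----########
191 oooo----.--.-----..-.--..-########
side 276 148 [(40, np.float64(353.2), np.float64(170.7))]
150 ooooooooooooooooooooooooo-oooooooooo
151 oooooooooooooooooooooo-----ooooooooo
152 oooooooooooooooooooo-----##--ooooooo
153 oooooooooooooooooo------###---oooooo
154 ooooooooooooooooo------#####..oooooo
155 oooooooooooooooo-------####-..-ooooo
156 ooooooooooooooo--------####-.-oooooo
157 oooooooooooooo----------###-
[... 374 characters left out ...]
##-
167 oooooo--------------RRR---oooooo###-
168 oooooo-------------oRR---oooooo-#-#-
169 ooooo--------------oRo---oooooo-----
176 ooo---------------------oooooo######
177 ooo------------------#--o#o#########
178 ooo------------------#--ooo#########
179 ooo------------------#--############
180 ooo------------o-----#--#ooooo######
181 ooooo--------o##-----#--#ooo#o######
182 oooo###----o####-----#--o#ooo#######
183 oooo############------##############
184 ooo#############-----###############
185 ooo##############-----##############
186 ooo#############------##############
187 ooo##############-----#####o########
188 oo###############-----##############
189 oo###############----###############
```

The needle has reached the start of the green. I'm checking its angle against the bands on the disc's plane.

Run:
```python
from workcell import eyes
from h import *
import pickle
sc=pickle.load(open("v0.pkl","rb"))["scene"]
c=eyes.camera("scene"); pickle.dump(c,open("g1.pkl","wb"))
yaw=0.02
n=np.array([np.cos(yaw)*.7071,np.sin(yaw)*.7071,.7071]); C=np.array([.517+.166*np.cos(yaw),-.167+.166*np.sin(yaw),.095])
print("centre px",proj(sc,C))
e1=np.array([-np.sin(yaw),np.cos(yaw),0]); e2=np.cross(n,e1)
def P(u,v):
    o,d=ray(sc,u,v); p=o+d*((C-o)@n)/(d@n)-C; return np.array([p@e1,p@e2])*1000
def pol(name,px):
    q=np.array([P(*p) for p in px])-P(265.4,190); print(name,[(round(np.degrees(np.arctan2(a,b))),round(np.hypot(a,b))) for a,b in q])
pol("rest",[(265,177),(265,181),(265,185)])
pol("a",[(269,176.5),(268.2,179.5),(266,187)])
pol("b",[(272.3,178),(271.5,180),(270,182),(268,185)])
pol("now",[(273.5,180),(273,181),(272.5,182),(271,183),(270,184),(269,185),(268,186)])
pol("green",[(274.5,180),(273,181),(275,181),(272,182),(275,182),(272,183),(272,184)])
pol("red",[(276,183),(274,184),(273,185),(276,187),(276,188)])
```

```text
centre px (np.float64(263.2739139367027), np.float64(185.24191325351686))
rest [(-57, 52), (-58, 36), (-61, 20)]
a [(-34, 50), (-34, 39), (-39, 11)]
b [(-11, 49), (-9, 42), (-11, 33), (-15, 20)]
now [(2, 48), (3, 44), (5, 40), (1, 33), (0, 28), (-3, 23), (-7, 17)]
green [(6, 51), (3, 44), (12, 51), (2, 39), (16, 50), (8, 37), (13, 35)]
red [(23, 53), (22, 43), (23, 38), (40, 52), (44, 52)]
```

The needle is at about 1.05–1.1 rad from rest, just inside the green (1.0–1.3). I'm adding 1.2 mm for margin and holding for a second.

Emit:
apply_moves(travel=[[0, 0, 0.0012], [0, 0, 0], [0, 0, 0], [0, 0, 0]], spin=[0, 0, 0, 0])

```text
clock: 16.2
tool_pos: [0.5158, -0.1673, 0.1796]
eef_rot: [-0.001, -0.088, 0.996, 0.002]
wrist_force: [0.5, -2.5, 3.3]
opening: 0.001
finger_force: 2.0
```

```bash
python3 gauge.py scene | grep -vE '^(19[2-9]|20[0-9]|17[0-5]) '
```

```text
clock 16.2 z 0.1796 F [ 0.5 -2.5  3.3]
scene 252 174 [(28, np.float64(305.8), np.float64(170.8))]
176 ooooooooooooo--------ooooooooooooo
177 ooooooooooo------------ooooooooooo
178 oooooooooo-..-----------oooooooooo
179 ooooooooo...-------------ooooooo--
180 oooooooo...-.---------#----ooo----
181 ooooooo-.....--------##G------...-
182 oooooo--..-..-..----##GG----....--
183 oooooo--..--......-##GoRR--------#
184 ooooo---...-.....--#GoRRR------###
185 ooooo---.....-..-----RRRR----#####
186 ooooo--.-....-.----.-RRRR----#-###
187 oooo-.......------.--RRRR------###
188 oooo--.-..-------..-.RRRR------###
189 oooo---...---##-.--.--.----#-#####
190 oooo---..----#--.-....-..-########
191 oooo-----...----.-..-.--.-########
```

Emit:
apply_moves(travel=[[0, 0, 0], [0, 0, 0], [0, 0, 0], [0, 0, 0]], spin=[0, 0, 0, 0])

```text
clock: 16.75
tool_pos: [0.5158, -0.1673, 0.1796]
eef_rot: [-0.001, -0.088, 0.996, 0.002]
wrist_force: [0.3, -3.6, 2.6]
opening: 0.001
finger_force: 2.0
```

Held in green for about 1.3 s. I'm lifting straight up.

Emit:
apply_moves(travel=[[0, 0, -0.01], [0, 0, -0.01], [0, 0, -0.01], [0, 0, -0.02], [0, 0, -0.03]], spin=[0, 0, 0, 0, 0])

```text
clock: 17.38
tool_pos: [0.5154, -0.1672, 0.2596]
eef_rot: [-0.002, -0.088, 0.996, 0.003]
wrist_force: [0.7, -0.2, 0.1]
opening: 0.004
finger_force: 0.0
```

Emit:
apply_moves(travel=[[0, 0, -0.03], [0, 0, 0], [0, 0, 0]], spin=[0, 0, 0])

```text
clock: 17.75
tool_pos: [0.5158, -0.1675, 0.2889]
eef_rot: [-0.001, -0.088, 0.996, 0.003]
wrist_force: [1.2, 1.1, -1.0]
opening: 0.0
finger_force: 0.0
```

```bash
python3 gauge.py scene | grep -vE '^(19[2-9]|20[0-9]|17[0-5]) '
python3 - <<'E'
from workcell import eyes
from h import *
import pickle
v0=pickle.load(open("v0.pkl","rb")); g=pickle.load(open("g1.pkl","rb"))
for n in ("scene","side"):
    c=eyes.camera(n); R=((172,120,60),(8,255,255))
    win={"scene":(325,225,390,290),"side":(270,262,352,342)}[n]
    print(n,[b[:3] for b in blobs(c,win,*R)[:1]],[b[:3] for b in blobs(c,win,*GREEN)[:2]])
    df=cv2.absdiff(c["pixels"],v0[n]["pixels"]).max(2); df=cv2.medianBlur(df,3); k,_,st,_=cv2.connectedComponentsWithStats((df>60).astype(np.uint8))
    print([s.tolist() for s in st[1:] if s[4]>15])
E
```

```text
clock 17.75 z 0.2889 F [ 1.2  1.1 -1. ]
scene 252 174 [(47, np.float64(304.5), np.float64(164.6))]
176 ooooooooooooo--------ooooooooooooo
177 ooooooooooo--#--------.oooooooooo-
178 oooooooooo---#---------.ooooooo-..
179 ooooooooo..--#----------.ooooo-...
180 oooooooo-..--#--------GG..-o......
181 ooooooo--..--#-------GGG----.....-
182 oooooo--...--#-.----GGGG----...--#
183 oooooo--..---#....--GGoRR----.--##
184 ooooo---.-.--#-...--GoRRR---.--###
185 ooooo--.-.-.-#--....-RRRR------###
186 ooooo---..---#-.....-RRRR----#-###
187 oooo--......-#-.....-RRRR------###
188 oooo.-.-..---#--....-RRRR------###
189 oooo----..---##-.--..-.----#-#####
190 oooo----.----#---....-...-########
191 oooo----.--.-----....---.-########
scene [(11, np.float64(345.7), np.float64(255.0))] [(6, np.float64(343.2), np.float64(258.8))]
[[285, 0, 46, 18, 422], [324, 0, 9, 5, 40], [335, 0, 18, 23, 266], [367, 0, 92, 28, 931], [468, 0, 23, 14, 176], [286, 14, 32, 31, 686], [454, 23, 14, 23, 105], [486, 22, 25, 17, 191], [416, 28, 35, 40, 580], [429, 28, 22, 20, 299], [319, 30, 32, 49, 847], [345, 38, 23, 9, 83], [46
[... 676 characters left out ...]
52], [552, 55, 17, 35, 340], [579, 54, 41, 36, 368], [490, 57, 16, 22, 179], [542, 58, 4, 9, 23], [511, 68, 47, 68, 1926], [340, 83, 31, 19, 239], [633, 99, 7, 8, 35], [609, 111, 13, 16, 120], [570, 117, 9, 8, 30], [564, 116, 39, 49, 967], [347, 118, 11, 12, 48], [563, 159, 12, 13, 57], [525, 176, 30, 41, 398], [604, 185, 22, 31, 250], [528, 217, 10, 17, 71], [592, 216, 25, 48, 460], [484, 219, 24, 21, 106], [466, 221, 23, 33, 573], [506, 230, 82, 76, 1318], [589, 235, 10, 10, 43], [509, 238, 12, 5, 41], [492, 248, 5, 7, 29], [311, 277, 14, 19, 132], [529, 279, 10, 6, 24], [294, 281, 13, 12, 81], [503, 283, 65, 40, 1786], [291, 294, 18, 18, 100], [163, 354, 5, 18, 37], [184, 377, 4, 13, 26]]
```

The needle is back at rest, the dial hasn't moved, and in the scene view only the arm and dial have changed. I'm handing it in.

```bash
python3 -c "
from workcell import close_job
print(close_job())"
```

```text
the job is handed in; nothing more can be done
None
```

The job is handed in at about 18 s: dial pointer within about 0.5 mm of the green mark, switch pressed about 27 mm and held in the green band for about 1.3 s with no red, needle back at rest; no bystander was touched, though the last side view showed two small unexplained pixel changes near the hex key.

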